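# Set the locking regulator knob to the green band and pull it out to lock

### The arm

A 6-joint arm with a two-finger parallel gripper is mounted at the origin on a cart in front of the work surface, level with it; the furniture and walls round the work are solid. World frame = base frame: x ahead of the robot, y to its left, z up, the work surface at z = 0. Lengths are in m, angles in degrees, forces in N, time in s.
With the tool pointing down it reaches from about 0.325 to 0.775 m from the base axis. Payload 5.5 kg.
Tool frame: the origin (TCP) lies between the finger pads, 19 mm behind the fingertips; this is the grasp point; z points along the fingers, y is the line along which they close (so a half turn about z gives the same grasp; the last joint's range is limited). The gripper opens to 88 mm and grips with 3 to 60 N. Pads are 20 mm wide; open, the fingers measure 115 mm over their backs; the gripper's body (75 mm by 178 mm) begins 61 mm behind the grasp point.
Start: joints at [-78.879, 5.22, 70.514, -0, 104.267, -3.249], TCP at [0.149, -0.581, 0.241] pointing down, gripper open.
Joint ranges: [-164.24, 164.24], [-49.07, 125.15], [9.68, 141.18], [-86.29, 266.29], [3.28, 154.24], [-151.56, 151.56]. Speed limits (degrees/s): [147.25, 147.25, 172.46, 180, 180, 180].

### API

Orientations are given as [roll, pitch, yaw] about the fixed x, y, z axes, in that order (R = Rz(yaw) Ry(pitch) Rx(roll)).
In Python, from station import r gives the robot as it stands. The module is installed in compiled form; this text tells all that it offers. Calls block until the motion is done:
- r.reach(position, orientation): joint-space move of the TCP to a pose.
- r.servo_line(position, rotation=None, speed=0.15): straight line of the TCP; rotation=None keeps the orientation; speed is the mean speed in m/s.
- r.move_joints(angles): joint-space move.
- r.let_go() and r.grab(squeeze=None): open the fingers fully, or close them until they stop; squeeze is the grip in N (None keeps the last).
- r.wait(seconds).
- r.inverse_kinematics(position, orientation): joint angles nearest the present ones, or None.
- r.sense(): the state.
- r.snapshot(name): name is "scene" or "top" or "wrist"; returns a dict with "frame" (420x560x3 uint8, red, green, blue), "fx", "fy", "cx", "cy" (pixels), "dist_coeffs" ([k1, k2, p1, p2, k3] as OpenCV has them; the pictures are not rectified), "R" (3x3) and "t" (3): a world point X has camera coordinates R X + t. Camera axes: x right, y down, z forward; pixel columns grow to the right and rows downward; lengths in m; the calibration is good to about 2 mm. A picture is of the moment at which its call begins. There is no depth.
A pose or a line that the arm cannot do raises r.IKError and nothing moves.
- r.hand_in(): hands the job in; it is judged then, once.
The state is a dict: "clock": time; "joints": joint angles; "joint_vel": joint speeds; "joint_torque": joint torques, N m; "tcp_pos": TCP position; "orientation": TCP orientation; "contact_force": force on the tool from outside, world axes, zero at the start; "torque": the same for the moment, N m; "opening": finger opening in m; "gripper_force": force on a finger pad.
Only numpy, scipy, OpenCV 4.12 (cv2) and the standard library are available. Lean on these libraries where they do the work, as an engineer would, in place of code of your own. Each camera call takes 0.05 s, during which the arm holds its last target. There are 200 camera calls.

### The job

Turn the blue knob of the bench air regulator until its red pointer is inside the green band on the scale ring, feel gently within the band for the spot where the knob comes free, and pull the knob straight up until it clicks and stays fully out. Do not force the knob upward while its lock is still blocked, and leave the scale ring and the things around it as they are; let go at the end.

Things in the scene. Friction and masses are not known exactly. Their poses are not given: they have to be found in the camera images.
- regulator: aluminium bench regulator fixed to the worktop: base plate 110 x 100 x 10 mm, round housing of diameter 77 mm up to z = 79 mm, brass hose stubs on its +y and -y sides (112 mm over them), white gauge on its front (-x). Origin: centre of the underside. The knob's axis is the regulator's z axis
- knob_grip (a point): on the knob's axis, at the TCP height for gripping: 115 mm above the worktop while the knob is in (down); rises with it. The grip is a blue cylinder of diameter 38 mm, 90 to 127 mm above the worktop: grip across it from above, at any yaw. Under it is a black skirt of diameter 50 mm, 84 to 90 mm above the worktop
- pointer_tip (a point): tip of the red pointer nose on the knob's skirt, 29 mm from the knob's axis; turns and rises with the knob
- band_mark (a point): middle of the green band on the black scale ring (diameter 75 mm, its top 84 mm above the worktop), 29 mm from the knob's axis. The band reaches 0.22 rad to each side of it. The ring is stiff (4 N m) and must not be turned
- knob (a joint): angle of the pointer in rad, counter-clockwise seen from above; friction about 0.05 N m, stops at -0.5 and 1.7. It starts clockwise of the band, by 0.5 to 1.3 rad
- bezel (a joint): angle of the middle of the green band in rad, with the same zero and sense as knob: the pointer is at the middle of the band when both are equal
- knob_lift (a joint): how far the knob is out (up) in m: 0 is in, 0.012 is fully out at its stop. A detent holds it at either end: about 5 N of pull starts it, fading to nothing at 6 mm, then it snaps up to 12 mm and stays. It comes out only where its key pin is under the hidden slot; out, it cannot turn
- key_pin: hidden pin on the knob, 29 mm from its axis (origin: on the axis, at worktop height when in). It meets a ring after 1 mm of pull unless under the ring's slot (pin within 0.05 rad of it; slot at most 0.19 rad off the band's middle, unseen, varies). The ring yields 1 mm per 3 N for 4 mm, then is rigid; the pin slides along it easily and comes free at the slot. Over 15 N on the pin damages it
- timer: white digital timer, 66 x 62 x 19 mm, loose on the worktop; leave alone. Origin: centre of the underside
- sample_cup: sample cup with yellow lid, diameter 65 mm, 67 mm high, loose; leave alone. Origin: centre of the underside
- oil_bottle: small dropper bottle with black cap, diameter 28 mm, 88 mm high, loose; leave alone. Origin: centre of the underside
Things that resemble listed ones, but are neither listed nor needed, are in the scene too. Of the things that look like the regulator, the smaller one is meant.

How it is judged:
By the outcome, as a careful person would: the job done as asked, in the order asked, and still so for the second after the job is handed in, with the robot touching nothing.
It also fails if it takes over 48 s, if anything falls off the work surface, if the arm or the gripper's body presses on something with over 40 N, if the wrist force passes 120 N, or if a joint passes its speed limit or range.

## Working session

There is one attempt and no reset: what is moved stays moved. The work goes in short steps, each a Python script; the robot and the scene stay as the last script left them, time stands still between calls to the robot, and variables do not carry over. Pictures are saved under pics/ and viewed, at most 10 in all, crops included, and the job is handed in when it is done.

```bash
mkdir -p pics; python3 - <<'E'
from station import r
import cv2,pickle
for n in("scene","top"):
    s=r.snapshot(n);pickle.dump(s,open(n+".pkl","wb"));cv2.imwrite(f"pics/{n}1.png",s["frame"][:,:,::-1])
    print(n,s["fx"],s["R"],s["t"])
print(r.sense())
E
```

```text
scene 402.66758868301486 [[-0.63411827 -0.77322046  0.00491336]
 [-0.53967645  0.43802028 -0.71894893]
 [ 0.55375387 -0.45855028 -0.69504553]] [0.24732285 0.36859818 0.75010823]
top 423.73850238706774 [[-0.02659631 -0.99962026  0.00720982]
 [-0.98546265  0.02500761 -0.16804161]
 [ 0.16779749 -0.0115743  -0.98575354]] [-0.06118275  0.52639035  0.87472106]
{'clock': 0.1, 'joints': array([-7.88811196e+01,  5.25856237e+00,  7.05739522e+01, -2.51715950e-03,
        1.04265622e+02, -3.24906263e+00]), 'joint_vel': array([ 0.01171069, -0.14840273, -0.13390946, -0.06474308,  0.04959047,
       -0.10662025]), 'joint_torque': array([ 1.63176632e-03, -4.47854233e+01, -4.07571745e+01,  6.98992680e-02,
        2.83808273e-02, -1.06306597e-04]), 'tcp_pos': array([ 0.14882616, -0.58101825,  0.24033247]), 'orientation': array([-1.79901883e+02, -3.12536921e-03,  1.43673222e+01]), 'contact_force': array([ 0.45384349,  0.34423604, -0.4928282 ]), 'torque': array([ 0.00481452, -0.01921542,  0.00670159]), 'gripper_force': 0.0, 'opening': 0.08793982016536185}
```

View pics/top1.png

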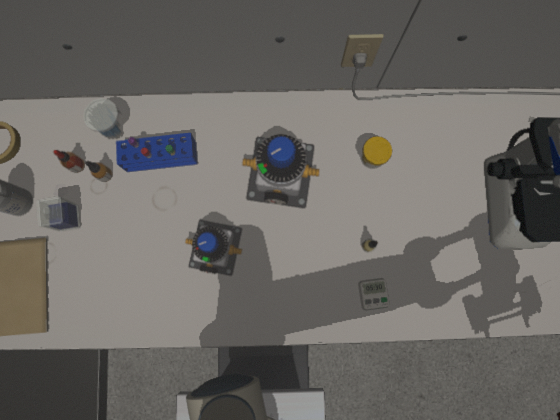

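View pics/scene1.png

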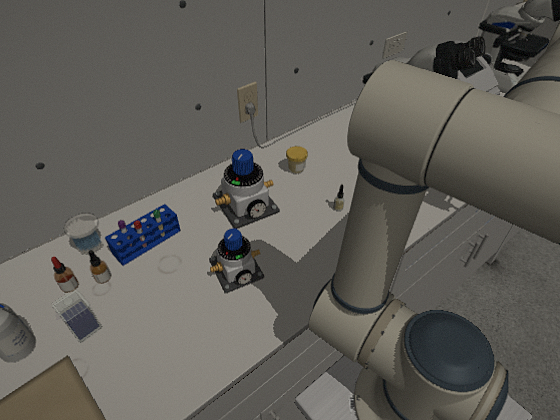

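The smaller regulator is at about (210,243) in the top picture: knob top near (207,242), green band near (206,260). The larger lookalike is at (281,165).

```bash
cat >h.py <<'E'
import numpy as np,cv2,pickle
def cam(s): return np.array([[s["fx"],0,s["cx"]],[0,s["fy"],s["cy"]],[0,0,1]]),np.array(s["dist_coeffs"],float)
def ray(s,uv,z):
    K,d=cam(s);p=cv2.undistortPoints(np.array([[uv]],float),K,d)[0,0]
    R=np.array(s["R"]);t=np.array(s["t"]);c=-R.T@t;v=R.T@np.array([*p,1]);return c+v*(z-c[2])/v[2]
def proj(s,X):
    K,d=cam(s);return cv2.projectPoints(np.array(X,float).reshape(-1,1,3),cv2.Rodrigues(np.array(s["R"]))[0],np.array(s["t"]),K,d)[0][:,0]
E
python3 - <<'E'
from station import r
from h import *
s=pickle.load(open("top.pkl","rb"))
p=ray(s,(207,242),.127);print(p)
r.reach([p[0]-.06,p[1],.32],[180,0,0])
w=r.snapshot("wrist");pickle.dump(w,open("w1.pkl","wb"));cv2.imwrite("pics/w1.png",w["frame"][:,:,::-1])
R=np.array(w["R"]);print(-R.T@w["t"],R,w["fx"],proj(w,p)); s=r.sense();print(s["joints"],s["clock"],s["orientation"])
E
```

```text
[0.46287129 0.07012924 0.127     ]
[0.48279015 0.06951217 0.46261048] [[-9.64091673e-04 -9.99999535e-01  1.54833803e-05]
 [-9.57205452e-01  9.27315247e-04  2.89407779e-01]
 [-2.89407659e-01  2.64194854e-04 -9.57205901e-01]] 292.7411080726099 [[281.19246717 141.02553185]]
[ 5.04108815e+00 -2.19873386e+01  8.70355093e+01 -6.61148122e-03
  1.14973294e+02  9.50935298e+01] 2.6417 [ 1.79992124e+02  2.08471360e-02 -5.52333170e-02]
```

View pics/w1.png

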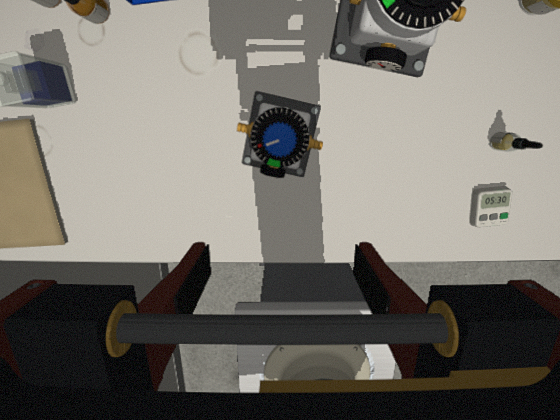

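The knob top is at about (279,140), the red pointer nose at (260,146), and the green band at (274,163). I'll take a closer look.

```bash
python3 - <<'E'
from station import r
from h import *
r.reach([.42,.07,.20],[180,0,0])
w=r.snapshot("wrist");pickle.dump(w,open("w2.pkl","wb"))
p=proj(w,[.463,.07,.1])[0];print(p)
x,y=(int(v) for v in p);x0=max(x-120,0);y0=max(y-90,0);c=w["frame"][y0:y0+180,x0:x0+240,::-1];print(x0,y0)
cv2.imwrite("pics/w2.png",cv2.resize(c,None,fx=3.3,fy=3.3,interpolation=cv2.INTER_CUBIC))
hsv=cv2.cvtColor(w["frame"],cv2.COLOR_RGB2HSV)
for n,lo,hi in(("green",(50,120,60),(75,255,255)),("red",(0,150,90),(8,255,255)),("blue",(105,120,50),(125,255,255))):
    m=cv2.inRange(hsv,lo,hi);k,l,st,ce=cv2.connectedComponentsWithStats(m)
    print(n,[(st[i].tolist(),ce[i].round(1).tolist()) for i in range(1,k) if st[i,4]>15])
E
```

```text
[281.36330109 168.46423367]
161 78
green [([261, 193, 19, 11, 144], [270.1, 198.3])]
red []
blue [([253, 143, 52, 54, 1972], [278.7, 169.0])]
```

View pics/w2.png

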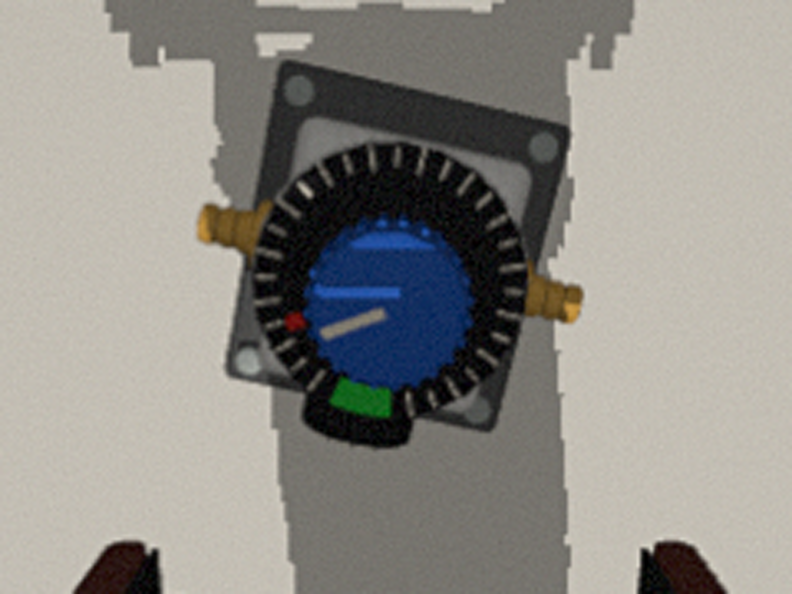

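The knob is centred near crop (389,305), the ring near (390,283). The red pointer is at (293,322) and the green band at (362,397), about 1 rad counter-clockwise of the pointer as seen from above.

```bash
python3 - <<'E'
from h import *
w=pickle.load(open("w2.pkl","rb"))
f=lambda u,z:ray(w,(161+u[0]/3.3-.35,78+u[1]/3.3-.35),z)
base=np.mean([f(u,.01) for u in((285,62),(570,127),(495,432),(228,375))],0)
top=f((389,305),.127);ring=f((390.5,281),.084)
print(base,top,ring)
c=(top+ring+base)[:2]/3;print(c)
a=lambda p:np.degrees(np.arctan2(*(p[:2]-c)[::-1]))
R=f((293,322),.088);G=f((362,397),.084);G1=f((336,390),.084);G2=f((391,402),.084);L=f((326,333),.127)
for p in(R,G,G1,G2,L):print(np.linalg.norm(p[:2]-c),a(p))
E
```

```text
[0.46460963 0.07153468 0.01      ] [0.46587072 0.07206605 0.127     ] [0.4656129  0.07212436 0.084     ]
[0.46536442 0.07190836]
0.02813789158079669 111.06137083960921
0.032853837975010576 165.50765458971773
0.03354639183326611 152.6835093264936
0.03324584676682401 179.6810881915022
0.015626473167090222 112.02874266221554
```

```bash
python3 - <<'E'
from station import r
from h import *
def st(m):
    s=r.sense();print(m,s["clock"],s["tcp_pos"].round(4),s["contact_force"].round(1),s["torque"].round(3),round(s["opening"],4),round(s["gripper_force"],1),s["orientation"].round(1))
x,y=.4655,.072
r.reach([x,y,.165],[180,0,0]);st("above")
r.servo_line([x,y,.115],speed=.08);st("down")
r.grab(25);r.wait(.3);st("grab")
for a in(15,30,45):
    r.servo_line([x,y,.115],[180,0,a],speed=.05);st(a)
w=r.snapshot("wrist");pickle.dump(w,open("w3.pkl","wb"))
u=proj(w,[x,y,.09])[0];print(u)
x0=max(int(u[0])-120,0);y0=max(int(u[1])-90,0);c=w["frame"][y0:y0+180,x0:x0+240,::-1];print(x0,y0,c.shape)
cv2.imwrite("pics/w3.png",cv2.resize(c,None,fx=3.3,fy=3.3,interpolation=cv2.INTER_CUBIC))
E
```

```text
above 3.5833 [0.4663 0.072  0.1665] [-0.1  0.3 -0.3] [0.004 0.008 0.017] 0.0877 0.0 [-1.8e+02 -1.0e-01 -0.0e+00]
down 4.3583 [0.4656 0.072  0.1152] [0.9 0.1 0.4] [-0.02  -0.028 -0.014] 0.088 0.0 [-180.   -0.   -0.]
grab 5.5 [0.4655 0.0721 0.115 ] [-0.1  1.1 -0.1] [ 0.243 -0.02   0.028] 0.0363 25.0 [-180.    0.    0.]
15 5.9083 [0.4654 0.0723 0.115 ] [-0.6  2.3  0.3] [0.49  0.11  0.046] 0.0368 25.0 [-180.     0.    14.8]
30 6.3167 [0.4654 0.0724 0.115 ] [-0.8  4.2  0.9] [0.793 0.197 0.009] 0.0366 25.0 [-179.9   -0.    29.8]
45 6.725 [0.4652 0.0726 0.115 ] [-1.3  4.3  0.7] [0.955 0.3   0.069] 0.0363 25.0 [-179.9   -0.    44.8]
[282.4915458  255.14476337]
162 165 (180, 240, 3)
```

View pics/w3.png

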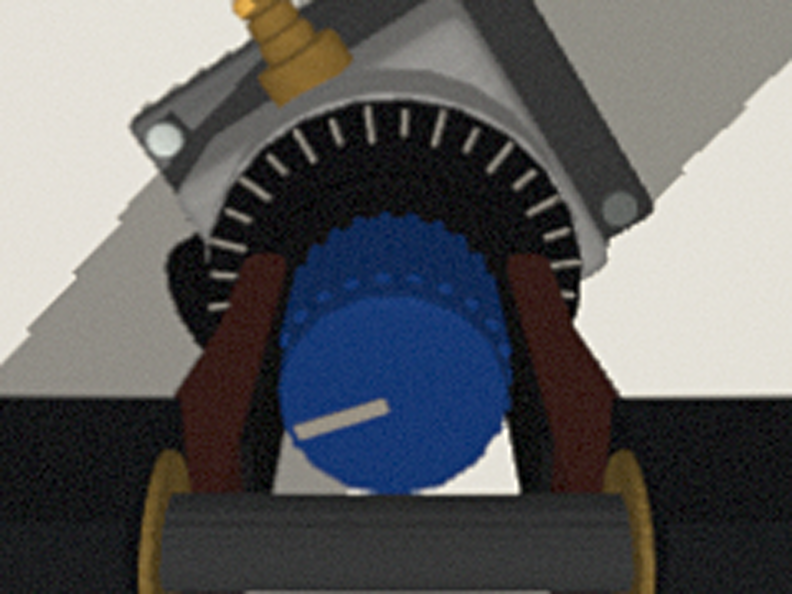

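The pointer line kept its angle relative to the gripper, so the knob followed the full 45° without slipping. I'll begin the gentle pull and feel inside the band.

```bash
python3 - <<'E'
from station import r
from h import *
def st(m):
    s=r.sense();print(m,round(s["clock"],2),s["tcp_pos"].round(4),s["contact_force"].round(1),s["torque"].round(3),s["orientation"].round(1)[2]);return s
x,y=.465,.0733
r.servo_line([x,y,.115],[180,0,46],speed=.03);r.wait(.2);f0=st("pre")["contact_force"][2]
for z in(.1155,.116,.1165,.117,.1175):
    r.servo_line([x,y,z],speed=.01);r.wait(.15);s=st(z)
    if f0-s["contact_force"][2]>9: break
E
```

```text
pre 7.22 [0.4651 0.073  0.115 ] [ 1.1  0.7 -0.5] [ 0.073 -0.123 -0.035] 45.9
0.1155 7.62 [0.465  0.0731 0.1151] [ 2.2  0.3 -4.6] [-0.056 -0.519  0.014] 46.0
0.116 8.03 [0.4649 0.0731 0.1154] [ 2.4 -0.6 -9.3] [-0.276 -0.933 -0.102] 46.0
0.1165 8.43 [0.465  0.0732 0.1168] [ 0.8 -2.7 -5.7] [-0.451 -0.54  -0.023] 46.0
0.117 8.82 [0.4649 0.0732 0.1169] [ 2.5 -3.3 -8. ] [-0.615 -0.667 -0.048] 46.0
0.1175 9.22 [0.4649 0.0732 0.1171] [  3.5  -2.5 -11.2] [-0.673 -0.88  -0.019] 46.0
```

```bash
python3 - <<'E'
from station import r
from h import *
def st(m):
    s=r.sense();print(m,round(s["clock"],2),s["tcp_pos"].round(4),s["contact_force"].round(1),s["torque"].round(3),s["orientation"].round(1)[2]);return s
x,y,z=.465,.0733,.1173
h=[]
for a in np.arange(47,67.1,1):
    r.servo_line([x,y,z],[180,0,a],speed=.02);r.wait(.1);s=st(a);f=s["contact_force"]
    h.append(f[2])
    if f[2]<-16: print("too hard");break
    if len(h)>2 and h[-1]>np.median(h[:-1])+2.5: print("free?");break
E
```

```text
47.0 9.57 [0.4649 0.0733 0.1171] [  3.   -2.5 -11.2] [-0.635 -0.882  0.045] 47.0
48.0 9.93 [0.4649 0.0734 0.1175] [ 1.2 -2.  -9.1] [-0.635 -0.537 -0.011] 48.0
49.0 10.28 [0.4649 0.0734 0.1175] [ 1.2 -1.7 -6.6] [-0.554 -0.409 -0.008] 49.0
free?
```

```bash
python3 - <<'E'
from station import r
from h import *
def st(m):
    s=r.sense();print(m,round(s["clock"],2),s["tcp_pos"].round(4),s["contact_force"].round(1),s["torque"].round(3),s["orientation"].round(1)[2],round(s["opening"],4));return s
x,y=.465,.0733
for a,z in((50,.1173),(50,.1178),(50,.1182)):
    r.servo_line([x,y,z],[180,0,a],speed=.01);r.wait(.25);s=st((a,z))
    if s["contact_force"][2]<-11.5: print("stop");break
E
```

```text
(50, 0.1173) 10.78 [0.465  0.0733 0.1174] [ 0.4 -1.3 -6.2] [-0.459 -0.286  0.022] 50.0 0.0372
(50, 0.1178) 11.28 [0.4649 0.0733 0.1175] [  1.1  -1.7 -10.2] [-0.468 -0.506 -0.02 ] 50.0 0.0368
(50, 0.1182) 11.78 [0.465  0.0733 0.1182] [ 1.4 -1.6 -9.4] [-0.408 -0.429  0.021] 50.0 0.0365
```

Force grows with lift as the blocked-pin model predicts (about 8–9 N), so the pin is still blocked. I'll ease off a bit and keep scanning.

```bash
python3 - <<'E'
from station import r
from h import *
def st(m):
    s=r.sense();print(m,round(s["clock"],2),s["tcp_pos"].round(4),s["contact_force"].round(1),s["torque"].round(3),s["orientation"].round(1)[2],round(s["opening"],4));return s
x,y=.465,.0733
for a in np.arange(51,66.1,1):
    r.servo_line([x,y,.118],[180,0,a],speed=.02);r.wait(.15);s=st(a);f=s["contact_force"][2]
    if f<-15: print("hard");break
    if f>-4.5: print("free?");break
E
```

```text
51.0 12.18 [0.4649 0.0733 0.1181] [ 1.6 -0.9 -8.2] [-0.402 -0.414 -0.063] 51.0 0.0366
52.0 12.57 [0.465  0.0733 0.118 ] [-0.2 -0.8 -8.2] [-0.326 -0.227 -0.032] 52.0 0.0367
53.0 12.97 [0.465  0.0733 0.118 ] [ 0.3 -0.1 -8.2] [-0.283 -0.243  0.044] 53.0 0.0366
54.0 13.38 [0.4649 0.0733 0.118 ] [-0.3 -0.5 -7.6] [-0.24  -0.264  0.   ] 54.0 0.0364
55.0 13.78 [0.4649 0.0734 0.118 ] [-0.3 -0.5 -8. ] [-0.183 -0.13  -0.004] 55.0 0.0366
56.0 14.18 [0.4649 0.0733 0.1179] [-0.4 -0.1 -8.7] [-0.15  -0.082  0.055] 56.0 0.0369
57.0 14.57 [0.4649 0.0733 0.118 ] [-0.7 -1.2 -8.9] [-0.142 -0.012  0.04 ] 57.0 0.0365
58.0 14.97 [0.465  0.0733 0.118 ] [-1.4 -0.7 -8.2] [-0.071  0.009  0.016] 58.0 0.0362
59.0 15.38 [0.465  0.0733 0.118 ] [-0.9  0.1 -9.4] [-0.112  0.064  0.026] 59.0 0.0366
60.0 15.78 [0.465  0.0733 0.118 ] [-1.2 -1.  -8.4] [-0.004  0.007  0.031] 60.0 0.0368
61.0 16.18 [0.465  0.0733 0.118 ] [-1.1 -0.4 -8.8] [-0.121  0.093  0.015] 61.0 0.0365
62.0 16.57 [0.4651 0.0733 0.1187] [-2.6 -1.6 -3. ] [-0.101  0.588  0.077] 62.0 0.037
free?
```

The force dropped from 8.8 to 3 N at 62°, so the pin is free. I'll go slightly deeper into the slot and then pull.

```bash
python3 - <<'E'
from station import r
from h import *
def st(m):
    s=r.sense();print(m,round(s["clock"],2),s["tcp_pos"].round(4),s["contact_force"].round(1),s["torque"].round(3),s["orientation"].round(1)[2],round(s["opening"],4));return s
x,y=.465,.0733
r.servo_line([x,y,.118],[180,0,63.2],speed=.02);r.wait(.15);st("in")
for z in np.arange(.1185,.1281,.0008):
    r.servo_line([x,y,z],speed=.015);r.wait(.12);s=st(round(z,4));f=s["contact_force"][2]
    if f<-10 : print("hard");break
E
```

```text
in 16.98 [0.4651 0.0734 0.1183] [-3.1  0.4 -1.6] [-0.009  0.578  0.059] 63.2 0.0365
0.1185 17.34 [0.4651 0.0733 0.1184] [-2.8  0.2 -2.5] [-0.024  0.52   0.027] 63.2 0.0369
0.1193 17.71 [0.4651 0.0733 0.1194] [-1.5  0.2 -3.5] [0.03  0.398 0.041] 63.2 0.0365
0.1201 18.07 [0.465  0.0733 0.1204] [-2.8 -1.  -1.9] [0.029 0.585 0.016] 63.2 0.0368
0.1209 18.44 [0.4651 0.0733 0.1215] [-4.5  0.5  2. ] [0.05  0.819 0.016] 63.2 0.0361
0.1217 18.81 [0.4652 0.0733 0.122 ] [-2.8 -0.3  2.8] [0.006 0.655 0.026] 63.2 0.0367
0.1225 19.18 [0.4651 0.0733 0.1225] [-1.4 -0.7 -0.1] [0.007 0.391 0.025] 63.2 0.0372
0.1233 19.54 [0.4651 0.0733 0.1235] [-2.9 -0.4  1. ] [0.038 0.51  0.006] 63.2 0.0366
0.1241 19.91 [0.4651 0.0733 0.1245] [-3.   0.1  2.4] [0.007 0.609 0.034] 63.2 0.0363
0.1249 20.27 [0.4651 0.0733 0.125 ] [-2.5  1.2  2.8] [0.061 0.52  0.   ] 63.2 0.0363
0.1257 20.64 [0.4651 0.0733 0.126 ] [-3.4 -0.4  3.7] [0.036 0.536 0.063] 63.2 0.0365
0.1265 21.01 [0.4651 0.0734 0.1268] [-3.1 -0.2  4.7] [ 0.017  0.553 -0.036] 63.2 0.0366
0.1273 21.38 [0.465  0.0733 0.127 ] [-1.4  0.6  1.1] [0.072 0.168 0.052] 63.2 0.0366
```

```bash
python3 - <<'E'
from station import r
from h import *
x,y=.465,.0733
for z in(.1277,.1281,.1285):
    r.servo_line([x,y,z],speed=.015);r.wait(.12);s=r.sense();f=s["contact_force"][2];print(s["tcp_pos"][2],f)
    if f<-4:break
r.let_go();r.wait(.2)
r.servo_line([x,y,.20],speed=.1)
r.reach([.42,.07,.22],[180,0,0])
w=r.snapshot("wrist");pickle.dump(w,open("w4.pkl","wb"));print(r.sense()["clock"])
c=w["frame"][60:240,161:401,::-1]
cv2.imwrite("pics/w4.png",cv2.resize(c,None,fx=3.3,fy=3.3,interpolation=cv2.INTER_CUBIC))
t=r.snapshot("scene")["frame"][200:300,180:300,::-1]
cv2.imwrite("pics/s4.png",cv2.resize(t,None,fx=5,fy=5,interpolation=cv2.INTER_CUBIC))
E
```

```text
0.12707576743121476 -3.8712469837179477
0.12722338950734868 -10.389050767553027
25.1667
```

View pics/w4.png

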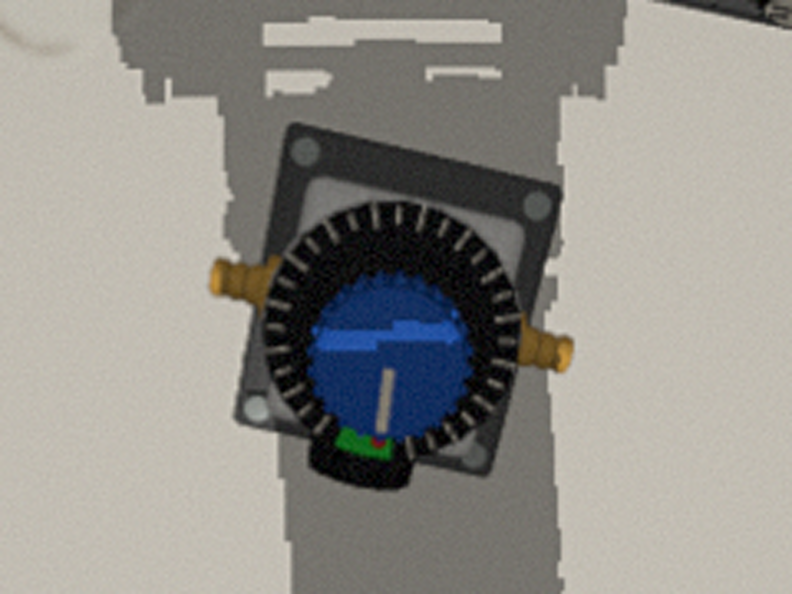

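View pics/s4.png

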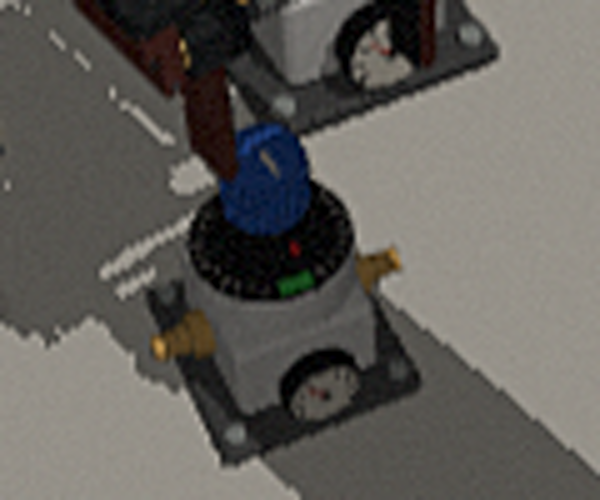

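The pictures show the red pointer (378,440) inside the green band. In the scene view the knob stands raised above the ring, the ring hasn't moved and the gripper is clear of everything.

```bash
python3 -c "
from station import r
print(r.hand_in())"
```

```text
the job is handed in; nothing more can be done
None
```

The knob's pointer is inside the green band and the knob is pulled fully out to its stop and let go; it stayed up, and I handed the job in after about 25 s on the robot's clock.

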